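# Slide an oven-door glass out over the shelf edge for pick-up

## Task

Slide the oven-door glass lying on the low white shelf out over the shelf's blue far edge until its long side sticks out about 40 mm past that edge and square to it, so that a colleague can take hold of it from below. Push it flat along the shelf with the fingers, never picking it up or letting it tip over the edge, and leave the other stock on the shelf where it stands.

Things in the scene. Friction and masses are not known exactly. Their poses are not given: they have to be found in the camera images.
- shelf: Low white steel shelf tier standing on the bench, fixed, 360 mm deep (its x) by 920 mm wide (its y), a flat smooth deck 70 mm above the bench, all at one height with no lip. A blue rail 40 mm high and 6 mm thick runs along its far (+x) edge, its top flush with the deck. Origin: on the bench, under the shelf's centre. Its +x axis points squarely out over the blue edge, away from the robot; its z is up. It may stand turned by up to about 7 degrees.
- shelf_edge (a point): Middle of the upper outer corner line of the blue rail: the very edge, 180 mm along the shelf's +x from its origin, 70 mm above the bench. Axes as the shelf: x points outward past the edge, y runs along the edge.
- glass: Inner glass of a small oven door, loose, lying flat on the shelf: a rectangular pane 140 mm (its x) by 240 mm (its y) by 6 mm thick, about 0.5 kg, with a black printed border 24 mm wide and a clear middle. Origin: centre of its underside. Its +x axis points roughly to the blue edge, up to about 17 degrees askew to the shelf at the start. Its near long side, the one towards the robot, lies 70 mm from the origin along -x.
- glass_lead (a point): Middle of the lower edge of the pane's leading long side (the one nearest the blue edge), 70 mm along the pane's +x from its origin. Axes as the glass.
- stock_bin: Bystander on the shelf, loose: open-fronted clear plastic stock bin with a few grey parts, 130 x 100 x 75 mm high. Origin: centre of its underside.
- carton: Bystander on the shelf, loose: small cardboard carton 90 x 65 x 60 mm high. Origin: centre of its underside.
- roll: Bystander on the shelf, loose: roll of white paper tape standing on end, 68 mm in diameter, 55 mm high, 36 mm hole. Origin: centre of its underside.
- filter: Bystander on the shelf, loose: grey plastic dishwasher filter cup with a collar and a bar grip on top, 66 mm in diameter, 95 mm high. Origin: centre of its underside.

How it is judged (in metres and radians):
At the end, for the whole second after the job is handed in: The middle of the glass's leading long side lies 30 to 50 mm past the shelf's blue edge, the glass is square to the edge within 0.1 rad (6 degrees), flat on the shelf and at rest, and each of the four other things is within 15 mm of where it stood (x of glass_lead in the frame of shelf_edge between 0.03 and 0.05 m and angle between the x axis of glass and the x axis of shelf, either way round below 0.1 rad and angle between glass's own z axis and vertical below 0.03 rad and height (world z) of glass between 0.066 and 0.074 m and contact force between glass and shelf above 1 N and linear speed of glass below 0.01 m/s and distance of each of stock_bin, carton, roll, filter from where it was at the start of the episode below 0.015 m); the robot touches nothing.
It fails at once if the glass is lifted, or tips, by more than 5 mm or 0.1 rad (height (world z) of glass above 0.075 m or angle between glass's own z axis and vertical above 0.1 rad).
It fails at once if the glass falls off the shelf (height (world z) of glass below 0.06 m).
It fails at once if other stock on the shelf is moved by more than 15 mm (distance of any of stock_bin, carton, roll, filter from where it was at the start of the episode above 0.015 m).
It also fails if it takes over 48 s, if anything falls off the work surface, if the arm or the gripper's body presses on something with over 40 N, if the wrist force passes 120 N, or if a joint passes its speed limit or range.

## Robot

A 7-joint arm with a two-finger parallel gripper is mounted at the origin on the work surface. World frame = base frame: x ahead of the robot, y to its left, z up, the work surface at z = 0. Lengths are in m, angles in degrees, forces in N, time in s.
With the tool pointing down it reaches from about 0.425 to 0.875 m from the base axis. Payload 4.7 kg.
Tool frame: the origin (TCP) lies midway between the tips of the shut fingers; the grasp point (between the pads) lies 19 mm behind it; z points along the fingers, y is the line along which they close (so a half turn about z gives the same grasp; the last joint's range is limited). The gripper opens to 87 mm and grips with 3 to 60 N. Pads are 19 mm wide; open, the fingers measure 117 mm over their backs; the gripper's body (75 mm by 190 mm) begins 51 mm behind the grasp point.
Start: joints at [-70.583, 18.392, -4.016, 83.108, 1.295, 78.541, -3.26], TCP at [0.207, 0.616, 0.223] pointing down, gripper open.
Joint ranges: [-163.93, 163.93], [-17.29, 119.83], [-79.2, 71.16], [3.27, 140.29], [-89.18, 269.18], [5.43, 117.66], [-154.24, 154.24]. Speed limits (degrees/s): [147.25, 147.25, 180, 180, 180, 180, 180].

## Interface

Orientations are given as [roll, pitch, yaw] about the fixed x, y, z axes, in that order (R = Rz(yaw) Ry(pitch) Rx(roll)).
In Python, from cell import env, viewer, boxes_of, masks_of gives the robot as it stands. The module is installed in compiled form; this text tells all that it offers.
- The arm moves only by the tool apply_moves, never from a script. Its argument "moves" is a list of rows, each a list of 7 numbers: the shift along the tool's x, y, z scaled (see below), then the turn, a rotation vector about the tool's x, y, z scaled (see below), then the opening, from 0 (shut) to 1 (fully open). A call has 1 to 20 rows; each row is the pose to reach, as a shift and turn from the pose commanded when the call began, along the tool's axes at that moment; what a row does not reach only later rows make up. The controller multiplies each number of a shift by 0.2 m and each number of a turn by 1.5 rad. A row lasts 1/10 s, in which the tool goes at most 50 mm and 8.59 degrees, less where a joint would pass 70% of its speed; a pose out of reach is approached as far as the arm can. A call with a number of a shift or a turn outside -1 to 1 is refused whole. A call with a gripper value outside its range is refused whole. The fingers move at their own pace and stop on an object; "grip_force" is the grip in N (left out, the last holds). Time passes only in rows, so rows that repeat a pose let the fingers close. It gives the time, the measured TCP pose, the force, the opening and the grip force at its end, in the units of the state.
- env.get_obs(): the state, without advancing time (a new reading comes with each control period).
- viewer.read_camera(name): name is "scene" or "top" or "wrist"; returns the picture (420x560x3 uint8, red, green, blue); there is no depth.
- viewer.get_calibration(name): a dict with "fov_y" (degrees; the focal length in pixels is half the picture's height over the tangent of half this angle, whatever the lens; pixels are square), "cx", "cy" (the principal point, pixels), "position" and "orientation" of the camera in the world. Camera axes: x right, y up, looking along -z (the intrinsics and any distortion apply to the point x, -y, -z); pixel columns grow to the right and rows downward; lengths in m; the calibration is good to about 2 mm. A picture is of the moment at which its call begins: read the wrist's pose just before it. get_calibration takes no time and is no camera call; for the wrist camera it gives the pose at the moment of the call.
- env.sign_off(): hands the job in; it is judged then, once.
Trained networks look in the newest picture that a camera, given by its name, has taken for a name from the list of things; names that differ only in an ending like _2 or _b are one class to them, and where a whole thing is asked for, a point or a joint stands for the part that bears it (a point fixed in the world has none). Each returns a list of dicts, best first, with "conf" (0 to 1); they miss things now and then, are a little off and sometimes report something else, mostly with a low value. They report only what shows in the picture. A call takes as long as a camera call.
- boxes_of(camera, target): "location" ([column, row] in pixels, amid what is visible of it).
- masks_of(camera, target): "pixels" (420x560 bool, what is visible of it) and "location" ([column, row] in pixels, amid what is visible of it).
The state is a dict: "time_s": time; "qpos": joint angles; "joint_velocities": joint speeds; "effort": joint torques, N m; "tool_pos": TCP position; "tool_rot": TCP orientation; "force": force on the tool from outside, world axes, zero at the start; "wrist_torque": the same for the moment, N m; "grip_width": finger opening in m; "grasp_force": force on a finger pad.
Only numpy, scipy, OpenCV 4.12 (cv2) and the standard library are available. Lean on these libraries where they do the work, as an engineer would, in place of code of your own. Each camera call takes 0.05 s, during which the arm holds its last target. There are 200 camera calls.

## Working session

There is one attempt and no reset: what is moved stays moved. The work goes in short steps, Python scripts to look and compute and a tool call to move; the robot and the scene stay as the last step left them, time stands still between calls to the robot, and variables do not carry over. Pictures are saved under pics/ and viewed, at most 10 in all, crops included, and the job is handed in when it is done.

Besides the shell and the picture viewer there is one more tool, called after "Emit:" as name(argument=value, ...) on one line, values as JSON. apply_moves: Moves the arm, as the interface text tells. Shifts and turns lie within -1 to 1; 1 stands for 0.2 m of shift or 1.5 rad of turn. Its arguments: {"type":"object","properties":{"moves":{"type":"array","items":{"type":"array","items":{"type":"number","minimum":-1,"maximum":1}}},"grip_force":{"type":"number"}},"required":["moves"]}

```bash
mkdir -p pics; cat > h.py <<'E'
import numpy as np, cv2
from scipy.spatial.transform import Rotation as R
from cell import env, viewer, boxes_of, masks_of
def cal(n):
    c=viewer.get_calibration(n); return c
def Rm(o):
    o=np.array(o,float)
    return o if o.shape==(3,3) else R.from_euler('xyz',o,degrees=True).as_matrix()
def ray(c,px,z):
    f=210/np.tan(np.radians(c['fov_y'])/2); px=np.atleast_2d(px).astype(float)
    d=np.c_[(px[:,0]-c['cx'])/f,-(px[:,1]-c['cy'])/f,-np.ones(len(px))]@Rm(c['orientation']).T
    p=np.array(c['position']); return p+d*((z-p[2])/d[:,2])[:,None]
def proj(c,P):
    f=210/np.tan(np.radians(c['fov_y'])/2)
    q=(np.atleast_2d(P)-np.array(c['position']))@Rm(c['orientation'])
    return np.c_[c['cx']+f*q[:,0]/-q[:,2],c['cy']-f*q[:,1]/-q[:,2]]
def save(n,im): cv2.imwrite('pics/'+n,im[:,:,::-1])
E
python3 - <<'E'
from h import *
for n in ['top','scene']:
    im=viewer.read_camera(n); c=cal(n); print(n,c); save(n+'0.png',im)
    np.save(n+'0.npy',im)
    for t in ['shelf','glass','stock_bin','carton','roll','filter']:
        for m in masks_of(n,t)[:2]:
            print(t,round(m['conf'],2),m['location'],np.round(ray(c,m['location'],.07),3), m['pixels'].sum())
            if t in('glass','shelf') and n=='top' : np.save(t+'m.npy',m['pixels']); r=cv2.minAreaRect(np.argwhere(m['pixels'])[:,::-1].astype(np.float32)); print(np.round(ray(c,cv2.boxPoints(r),.073 if t=='glass' else .07)[:,:2],3).tolist())
o=env.get_obs(); print(o['time_s'],o['tool_pos'],o['tool_rot'])
E
```

```text
top {'fov_y': 46.566478551884074, 'cx': 285.82565115835797, 'cy': 213.9141916051616, 'position': array([0.34758752, 0.03957442, 1.48823416]), 'orientation': array([  7.77945183,  -0.45099077, -88.77051524])}
shelf 0.68 [255.1, 232.9] [[0.484 0.121 0.07 ]] 29993
[[0.394, 0.542], [0.755, 0.519], [0.648, -0.422], [0.293, -0.367]]
glass 0.57 [286.4, 219.0] [[0.527 0.031 0.07 ]] 3917
[[0.504, 0.168], [0.643, 0.126], [0.567, -0.107], [0.431, -0.062]]
stock_bin 0.7 [389.3, 207.2] [[ 0.568 -0.272  0.07 ]] 1945
stock_bin 0.26 [256.1, 231.7] [[0.487 0.118 0.07 ]] 30411
carton 0.88 [157.3, 173.6] [[0.653 0.416 0.07 ]] 976
roll 0.97 [147.5, 235.7] [[0.469 0.433 0.07 ]] 538
filter 0.81 [387.3, 260.9] [[ 0.411 -0.265  0.07 ]] 502
scene {'fov_y': 45.23849900952989, 'cx': 271.1626121110709, 'cy': 215.62091917985197, 'position': array([ 1.45715679, -0.08520829,  1.1935152 ]), 'orientation': array([39.63214769, -0.20678652, 84.35270144])}
shelf 0.64 [315.0, 221.8] [[0.566 0.133 0.07 ]] 25827
glass 0.84 [280.4, 214.9] [[0.531 0.037 0.07 ]] 3183
stock_bin 0.64 [172.4, 230.8] [[ 0.56  -0.272  0.07 ]] 1764
stock_bin 0.58 [316.8, 225.5] [[0.58  0.136 0.07 ]] 25824
carton 0.58 [417.9, 231.2] [[0.628 0.418 0.07 ]] 1152
roll 0.86 [406.6, 184.3] [[0.447 0.435 0.07 ]] 573
filter 0.63 [179.9, 180.4] [[ 0.365 -0.255  0.07 ]] 591
filter 0.24 [280.3, 218.0] [[0.543 0.036 0.07 ]] 3101
0.7 [0.20746384 0.6160113  0.22259422] [1.79996229e+02 3.24712894e-03 1.61392073e+02]
```

View pics/top0.png

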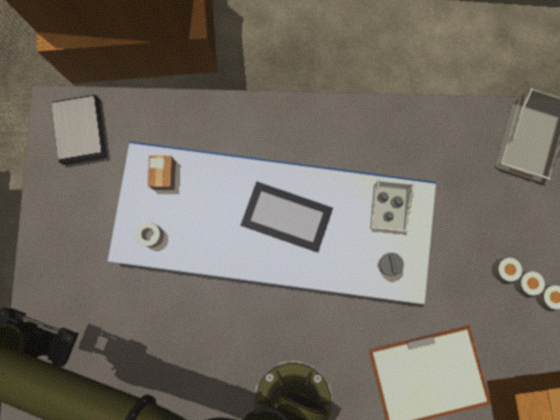

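View pics/scene0.png

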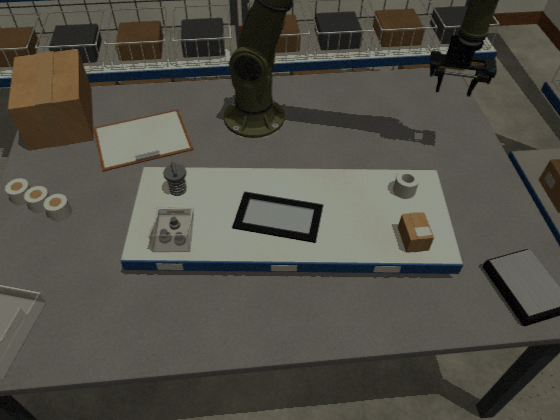

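Top view: the pane's corners are at about (257,184), (331,214), (319,250) and (242,221). The blue edge runs from (130,143) to (435,182). The bystanders stand well to either side. The scene view agrees. I'll fit the poses of shelf and pane more closely.

```bash
cat >> h.py <<'E'
def fit_line(P):  # robust line through 2D points
    vx,vy,x,y=cv2.fitLine(P.astype(np.float32),cv2.DIST_HUBER,0,.001,.001).ravel(); return np.array([x,y]),np.array([vx,vy])
def edge_pts(c,im,A,B,n,z,w=.025,dark_after=True,N=60,ch=0):
    """strongest steps across world line A-B, along normal n, at height z"""
    g=cv2.GaussianBlur(im,(0,0),.8)[:,:,ch].astype(np.float32); s=np.linspace(-w,w,101); out=[]
    for t in np.linspace(.06,.94,N):
        q=A+(B-A)*t+s[:,None]*n
        u=proj(c,np.c_[q,np.full(101,z)]).astype(np.float32)
        v=cv2.remap(g,u[:,:1],u[:,1:],1).ravel(); d=np.gradient(v)
        d=-d if dark_after else d
        k=d.argmax()
        if d[k]>1: out.append(q[k])
    return np.array(out)
def measure(n,im,G,S=None):
    c=cal(n); th=0
    S=S if S is not None else np.array([[.755,.519],[.648,-.422]])
    A,B=S; nn=np.array([-(B-A)[1],(B-A)[0]]);nn/=np.linalg.norm(nn)
    if nn[0]<0: nn=-nn
    P=edge_pts(c,im,A,B,nn,.07)
    p,d=fit_line(P); d=d*np.sign(d[1]); yaw=np.degrees(np.arctan2(-d[0],d[1])); nx=np.array([d[1],-d[0]])
    print(n,'edge(end of white/red) pt',p,'yaw',yaw,'res',np.std((P-p)@nx), 'x at y=0',p[0]-p[1]*d[0]/d[1])
    for nm,a,b,da in (('near',G[0],G[3],True),('far',G[1],G[2],False)):
        m=(b-a);m=np.array([-m[1],m[0]])/np.linalg.norm(m); m*=np.sign(m[0])
        Q=edge_pts(c,im,a,b,m,.076,w=.011,dark_after=da,N=40); q,e=fit_line(Q); e=e*np.sign(e[1])
        mid=(a+b)/2; mid=q+e*((mid-q)@e)
        print(' glass',nm,'mid',np.round(mid,4),'yaw',np.degrees(np.arctan2(-e[0],e[1])),'past edge',(mid-p)@nx,'res',np.std((Q-q)@[e[1],-e[0]]))
E
python3 - <<'E'
from h import *
G=np.array([[0.504, 0.168], [0.643, 0.126], [0.567, -0.107], [0.431, -0.062]])
for n in ['top','scene']: measure(n,np.load(n+'0.npy'),G)
q=R.from_euler('xyz',env.get_obs()['tool_rot'],degrees=True)
t=np.array([.435,.045,.223])
print((q.inv().apply(t-env.get_obs()['tool_pos']))/.2, (q.inv()*R.from_euler('xyz',[180,0,173.5],degrees=True)).as_rotvec()/1.5)
E
```

```text
top edge(end of white/red) pt [0.69404805 0.04934736] yaw -6.4082785 res 0.000828577870061837 x at y=0 0.68850565
 glass near mid [0.4679 0.0529] yaw -18.088757 past edge -0.2251379036679878 res 0.0006263218812851892
 glass far mid [0.6006 0.0109] yaw -18.12152 past edge -0.08858422840357935 res 0.000643276255047098
scene edge(end of white/red) pt [0.69652456 0.05475245] yaw -6.411346 res 0.0012608260943499602 x at y=0 0.6903721
 glass near mid [0.4702 0.0521] yaw -18.069979 past edge -0.22461294261373624 res 0.0009557186955324262
 glass far mid [0.6077 0.0086] yaw -17.796171 past edge -0.08310176164868939 res 0.0007177474611127005
[-1.98922902e+00 -2.34278314e+00 -2.07036946e-03] [ 3.97226335e-05  4.22775879e-05 -1.40882125e-01]
```

Emit:
apply_moves(moves=[[-0.67, -0.78, 0, 0, 0, -0.14, 1], [-0.67, -0.78, 0, 0, 0, -0.14, 1], [-0.67, -0.78, 0, 0, 0, -0.14, 1], [-0.67, -0.78, 0, 0, 0, -0.14, 1], [-0.67, -0.78, 0, 0, 0, -0.14, 1], [-0.67, -0.78, 0, 0, 0, -0.14, 1], [-0.67, -0.78, 0, 0, 0, -0.14, 1]])

```text
time_s: 1.4
tool_pos: [0.2838, 0.4268, 0.2229]
tool_rot: [179.9, -0.0, 173.5]
force: [0.2, 0.9, -0.1]
grip_width: 0.0869
grasp_force: 0.0
```

```bash
cat >> h.py <<'E'
YAW=-6.4
def goto(n,l,z):
    """scaled tool shift & turn to shelf coordinates n (outward), l (along edge), height z"""
    o=env.get_obs(); a=np.radians(YAW); N=np.array([np.cos(a),np.sin(a)]);T=np.array([-N[1],N[0]])
    t=np.r_[n*N+l*T,z]; q=R.from_euler('xyz',o['tool_rot'],degrees=True)
    p=np.array(o['tool_pos'])
    print('t',o['time_s'],'tcp',p,'n,l',p[:2]@N,p[:2]@T,'yaw',o['tool_rot'],'F',o['force'])
    print('move',np.round(q.inv().apply(t-p)/.2,3),'turn',np.round((q.inv()*R.from_euler('xyz',[180,0,180+YAW],degrees=True)).as_rotvec()/1.5,4))
E
python3 -c "
from h import *
goto(.425,.09,.223)"
```

```text
t 1.4 tcp [0.28381918 0.42677841 0.22288906] n,l 0.23447786084609082 0.45575571008388005 yaw [ 1.79919451e+02 -1.44910982e-02  1.73509003e+02] F [ 0.2065025   0.93744212 -0.11731088]
move [-0.956 -1.827 -0.003] turn [ 0.0009 -0.0002 -0.0011]
```

Emit:
apply_moves(moves=[[-0.48, -0.91, 0, 0, 0, 0, 1], [-0.48, -0.91, 0, 0, 0, 0, 1], [-0.48, -0.91, 0, 0, 0, 0, 1], [-0.48, -0.91, 0, 0, 0, 0, 1], [-0.48, -0.91, 0, 0, 0, 0, 1], [-0.48, -0.91, 0, 0, 0, 0, 1], [-0.48, -0.91, 0, 0, 0, 0, 1]])

```text
time_s: 2.1
tool_pos: [0.3584, 0.236, 0.2226]
tool_rot: [180.0, -0.0, 173.6]
force: [0.4, 0.6, -0.5]
grip_width: 0.0868
grasp_force: 0.0
```

Emit:
apply_moves(moves=[[-0.48, -0.91, 0, 0, 0, 0, 1], [-0.48, -0.91, 0, 0, 0, 0, 1], [-0.48, -0.91, 0, 0, 0, 0, 1], [-0.48, -0.91, 0, 0, 0, 0, 1], [-0.48, -0.91, 0, 0, 0, 0, 1], [-0.48, -0.91, 0, 0, 0, 0, 1], [-0.48, -0.91, 0, 0, 0, 0, 1]])

```text
time_s: 2.8
tool_pos: [0.4334, 0.0446, 0.2224]
tool_rot: [-180.0, -0.0, 173.7]
force: [0.2, 1.4, 1.1]
grip_width: 0.0874
grasp_force: 0.0
```

```bash
python3 -c "
from h import *
goto(.425,.09,.10)
im=viewer.read_camera('wrist'); c=cal('wrist'); save('w1.png',im); print(c['position'],c['orientation'])
print([(m['conf'],m['location']) for m in masks_of('wrist','glass')])
print(np.round(proj(c,[[.469,.0525,.076],[.431,-.062,.076],[.504,.168,.076]])))"
```

```text
t 2.8 tcp [0.43344992 0.04460262 0.22240218] n,l 0.4257768199103849 0.09264085311651465 yaw [-1.79997525e+02 -2.89926978e-02  1.73658577e+02] F [0.20129087 1.35179647 1.05756534]
move [ 0.004 -0.013  0.612] turn [-0.     -0.0003  0.0007]
[0.35482708 0.05411409 0.3852187 ] [-1.65162130e+01  3.37754190e-02  8.37091937e+01]
[(0.68, [268.2, 276.4])]
[[286. 237.]
 [161. 212.]
 [408. 259.]]
```

View pics/w1.png

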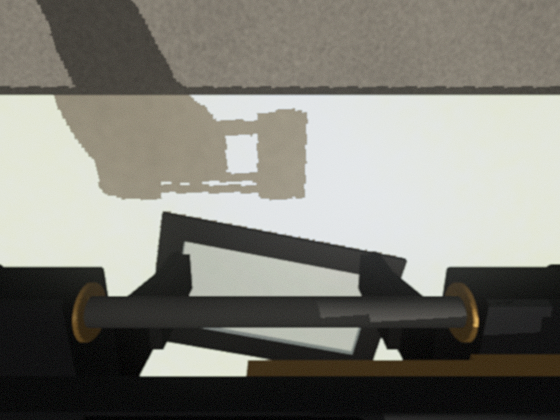

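The wrist view matches the predicted near side, from (163,212) to (406,259), to within about 2 px. The fingers are behind it, so I descend.

Emit:
apply_moves(moves=[[0, -0.01, 0.2, 0, 0, 0, 1], [0, -0.01, 0.4, 0, 0, 0, 1], [0, -0.01, 0.6, 0, 0, 0, 1], [0, -0.01, 0.66, 0, 0, 0, 1], [0, -0.01, 0.7, 0, 0, 0, 1], [0, -0.01, 0.73, 0, 0, 0, 1], [0, -0.01, 0.74, 0, 0, 0, 1], [0, -0.01, 0.745, 0, 0, 0, 1], [0, -0.01, 0.745, 0, 0, 0, 1]])

```text
time_s: 3.8
tool_pos: [0.4342, 0.0401, 0.0744]
tool_rot: [179.9, 0.1, 173.4]
force: [0.8, -0.6, -0.6]
grip_width: 0.0876
grasp_force: 0.0
```

```bash
python3 -c "
from h import *
goto(.44,.09,.0725)
im=viewer.read_camera('wrist'); save('w2.png',im)
"
```

```text
t 3.8 tcp [0.43421788 0.0400745  0.07437702] n,l 0.4270447355452039 0.08822656015092169 yaw [1.79947003e+02 8.45233507e-02 1.73423160e+02] F [ 0.7648696  -0.61012484 -0.59191285]
move [-0.065  0.009  0.009] turn [ 0.0006  0.001  -0.0021]
```

View pics/w2.png

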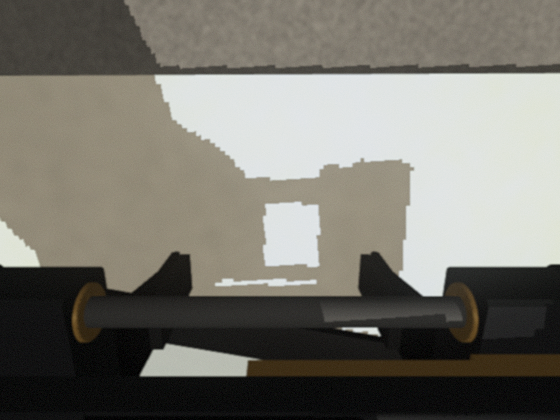

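The tips hang behind the pane's near side, which shows at row ~330 between the fingers. I lower in small steps and watch the force.

Emit:
apply_moves(moves=[[0, 0, 0.005, 0, 0, 0, 1], [0, 0, 0.01, 0, 0, 0, 1], [0, 0, 0.01, 0, 0, 0, 1]])

```text
time_s: 4.15
tool_pos: [0.4334, 0.0398, 0.0715]
tool_rot: [180.0, -0.0, 173.4]
force: [0.6, 0.0, 0.0]
grip_width: 0.0873
grasp_force: 0.0
```

Emit:
apply_moves(moves=[[0, 0, 0.005, 0, 0, 0, 1], [0, 0, 0.01, 0, 0, 0, 1], [0, 0, 0.01, 0, 0, 0, 1]])

```text
time_s: 4.45
tool_pos: [0.4336, 0.0399, 0.0704]
tool_rot: [180.0, -0.0, 173.4]
force: [-3.1, -0.3, 7.8]
grip_width: 0.0865
grasp_force: 4.2
```

Emit:
apply_moves(moves=[[0, 0, -0.0125, 0, 0, 0, 1], [-0.03, 0, -0.0125, 0, 0, 0, 1], [-0.06, 0, -0.0125, 0, 0, 0, 1], [-0.09, 0, -0.0125, 0, 0, 0, 1], [-0.12, 0, -0.0125, 0, 0, 0, 1], [-0.15, 0, -0.0125, 0, 0, 0, 1], [-0.18, 0, -0.0125, 0, 0, 0, 1], [-0.21, 0, -0.0125, 0, 0, 0, 1], [-0.24, 0, -0.0125, 0, 0, 0, 1], [-0.27, 0, -0.0125, 0, 0, 0, 1], [-0.3, 0, -0.0125, 0, 0, 0, 1], [-0.33, 0, -0.0125, 0, 0, 0, 1], [-0.35, 0, -0.0125, 0, 0, 0, 1], [-0.35, 0, -0.0125, 0, 0, 0, 1]])

```text
time_s: 5.85
tool_pos: [0.5041, 0.0319, 0.0723]
tool_rot: [180.0, 0.1, 173.4]
force: [-0.5, -0.1, -0.7]
grip_width: 0.0872
grasp_force: 0.2
```

```bash
python3 -c "
from h import *
goto(.581,.09,.0725)
im=viewer.read_camera('scene'); c=cal('scene'); cv2.imwrite('pics/s1.png',cv2.resize(im[130:300,130:470],None,fx=2,fy=2)[:,:,::-1])
m=masks_of('scene','glass')[0]; r=cv2.minAreaRect(ray(c,np.argwhere(m['pixels'])[:,::-1],.076)[:,:2].astype(np.float32)); print(m['conf'],r,cv2.boxPoints(r))
"
```

```text
t 5.85 tcp [0.50411574 0.03191845 0.07225705] n,l 0.4974161345734423 0.08791277179929338 yaw [1.79994958e+02 8.84793418e-02 1.73435549e+02] F [-0.541399   -0.09940897 -0.66451916]
move [-0.418  0.012 -0.001] turn [ 0.0001  0.001  -0.0019]
0.78 ((0.5878776907920837, 0.03974456340074539), (0.24171526730060577, 0.14671172201633453), 84.50146484375) [[ 0.5032788  -0.07352798]
 [ 0.6493154  -0.08758594]
 [ 0.6724766   0.1530171 ]
 [ 0.52643996  0.16707507]]
```

View pics/s1.png

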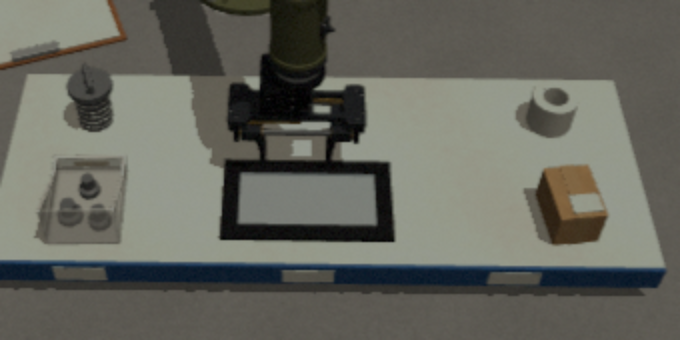

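The pane now lies square, still short of the blue edge. I push 65 mm more, then remeasure.

Emit:
apply_moves(moves=[[-0.025, 0, 0, 0, 0, 0, 1], [-0.05, 0, 0, 0, 0, 0, 1], [-0.075, 0, 0, 0, 0, 0, 1], [-0.1, 0, 0, 0, 0, 0, 1], [-0.125, 0, 0, 0, 0, 0, 1], [-0.15, 0, 0, 0, 0, 0, 1], [-0.175, 0, 0, 0, 0, 0, 1], [-0.2, 0, 0, 0, 0, 0, 1], [-0.225, 0, 0, 0, 0, 0, 1], [-0.25, 0, 0, 0, 0, 0, 1], [-0.275, 0, 0, 0, 0, 0, 1], [-0.3, 0, 0, 0, 0, 0, 1], [-0.315, 0, 0, 0, 0, 0, 1], [-0.325, 0, 0, 0, 0, 0, 1], [-0.325, 0, 0, 0, 0, 0, 1]])

```text
time_s: 7.45
tool_pos: [0.5667, 0.0249, 0.0723]
tool_rot: [180.0, -0.1, 173.5]
force: [-5.7, 0.3, 4.1]
grip_width: 0.0868
grasp_force: 2.5
```

```bash
python3 -c "
from h import *
goto(.581,.09,.0725)
for n in ['top','scene']:
    im=viewer.read_camera(n); c=cal(n); np.save(n+'2.npy',im)
    if n=='scene': cv2.imwrite('pics/s2.png',cv2.resize(im[130:300,130:470],None,fx=2,fy=2)[:,:,::-1])
    m=masks_of(n,'glass')[0]; r=cv2.minAreaRect(ray(c,np.argwhere(m['pixels'])[:,::-1],.076)[:,:2].astype(np.float32)); print(n,m['conf'],r)
    b=cv2.boxPoints(r); a=np.radians(-6.4); print(b, b@[np.cos(a),np.sin(a)])
"
```

```text
t 7.45 tcp [0.5667447  0.02489032 0.07227969] n,l 0.5604382040868922 0.08790962967062811 yaw [ 1.79963880e+02 -1.39300730e-01  1.73460462e+02] F [-5.66772724  0.27333952  4.11768651]
move [-0.103  0.011 -0.001] turn [ 0.0004 -0.0016 -0.0016]
top 0.84 ((0.6504510641098022, 0.03208281099796295), (0.24580955505371094, 0.1399509459733963), 84.88887786865234)
[[ 0.5698045  -0.08409932]
 [ 0.709199   -0.09656721]
 [ 0.73109764  0.14826494]
 [ 0.5917031   0.16073284]] [0.57562788 0.71554347 0.71001444 0.57009886]
scene 0.63 ((0.6517055630683899, 0.03404199331998825), (0.2433093637228012, 0.14845623075962067), 84.51689910888672)
[[ 0.5661927  -0.07996339]
 [ 0.71396965 -0.0941487 ]
 [ 0.73721844  0.14804737]
 [ 0.5894415   0.1622327 ]] [0.57157756 0.72001479 0.71612135 0.56768413]
```

View pics/s2.png

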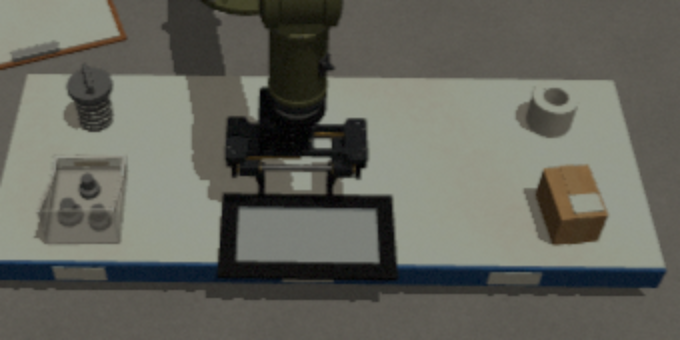

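Emit:
apply_moves(moves=[[-0.02, 0, 0, 0, 0, 0, 1], [-0.04, 0, 0, 0, 0, 0, 1], [-0.06, 0, 0, 0, 0, 0, 1], [-0.075, 0, 0, 0, 0, 0, 1], [-0.08, 0, 0, 0, 0, 0, 1], [-0.08, 0, 0, 0, 0, 0, 1]])

```text
time_s: 8.25
tool_pos: [0.5829, 0.0229, 0.0722]
tool_rot: [180.0, -0.1, 173.4]
force: [-5.4, 1.2, 2.9]
grip_width: 0.0867
grasp_force: 2.5
```

Emit:
apply_moves(moves=[[0.02, 0, 0, 0, 0, 0, 1], [0.06, 0, 0, 0, 0, 0, 1], [0.15, 0, -0.05, 0, 0, 0, 1], [0.3, 0, -0.25, 0, 0, 0, 1], [0.5, 0, -0.5, 0, 0, 0, 1], [0.7, 0, -0.7, 0, 0, 0, 1], [0.7, 0, -0.8, 0, 0, 0, 1], [0.7, 0, -0.8, 0, 0, 0, 1]])

```text
time_s: 9.05
tool_pos: [0.4457, 0.0395, 0.2371]
tool_rot: [179.6, 0.5, 173.5]
force: [0.5, 0.0, 0.1]
grip_width: 0.087
grasp_force: 0.0
```

```bash
python3 -c "
from h import *
goto(.581,.09,.0725)
a=np.radians(-6.4);N=np.array([np.cos(a),np.sin(a)]);T=np.array([-N[1],N[0]])
for n in ['top','scene']:
    im=viewer.read_camera(n); c=cal(n); np.save(n+'3.npy',im)
    if n=='top': cv2.imwrite('pics/t3.png',cv2.resize(im[120:290,100:440],None,fx=2,fy=2)[:,:,::-1])
    m=masks_of(n,'glass')[0]; P=ray(c,np.argwhere(m['pixels'])[:,::-1],.076)[:,:2];r=cv2.minAreaRect(P.astype(np.float32)); print(n,m['conf'],r,'centre n,l',r[0]@N,r[0]@T)
    l=r[0]@T
    G=[n_*N+(l+s*.12)*T for n_,s in ((r[0]@N-.07,1),(r[0]@N+.07,1),(r[0]@N+.07,-1),(r[0]@N-.07,-1))]
    measure(n,im,G)
    # profile across the pane middle and edge line beside the pane
    for s in np.arange(.66,.76,.004): print(round(s,3),*[im[int(round(v)),int(round(u))] for u,v in proj(c,[np.r_[s*N+(l+.15)*T,.07],np.r_[s*N+l*T,.076]])])
"
```

```text
t 9.05 tcp [0.44572172 0.03946434 0.23714754] n,l 0.4385448978238764 0.08890251941706831 yaw [179.63183837   0.52419884 173.49402879] F [0.52320538 0.04327409 0.09822263]
move [-0.705  0.001  0.83 ] turn [ 0.0043  0.0061 -0.0012]
top 0.97 ((0.6648939847946167, 0.03168720752000809), (0.23997566103935242, 0.14384806156158447), 83.12841033935547) centre n,l 0.6572181725448879 0.10560475279663317
top edge(end of white/red) pt [0.70309955 0.1165584 ] yaw -6.3421283 res 0.008651090516883123 x at y=0 0.6901446
 glass near mid [0.5934 0.0397] yaw -6.5083203 past edge -0.10057638852129903 res 0.0008438216871597971
 glass far mid [0.7325 0.0241] yaw -6.4363303 past edge 0.03942835034526226 res 0.0009880541465213876
0.66 [199 202 210] [175 173 173]
0.664 [201 203 212] [175 171 171]
0.668 [198 201 208] [170 171 167]
0.672 [198 203 210] [168 166 167]
0.676 [199 202 207] [172 172 169]
0.68 [198 203 210] [171 168 170]
0.684 [132 149 176] [147 152 159]
0.688 [ 85 107 141] [132 137 149]
0.692 [103 110 124] [141 146 149]
0.696 [124 116 110] [157 157 159]
0.7 [125 118 109] [125 125 125]
0.704 [123 116 
[... 970 characters left out ...]
151 139] [120 124 116]
0.668 [147 151 137] [120 123 117]
0.672 [147 151 139] [120 124 118]
0.676 [147 152 139] [120 123 118]
0.68 [147 152 140] [120 123 117]
0.684 [147 150 139] [120 124 118]
0.688 [45 68 93] [113 117 114]
0.692 [15 36 57] [ 94 104 108]
0.696 [19 33 47] [ 89 100 104]
0.7 [ 3 22 37] [86 97 99]
0.704 [15 27 43] [46 47 46]
0.708 [17 29 43] [22 20 24]
0.712 [10 22 39] [13 13 14]
0.716 [20 33 48] [10  9  8]
0.72 [48 48 45] [12 11  7]
0.724 [52 50 47] [17 16 16]
0.728 [51 50 46] [14  8 10]
0.732 [52 51 48] [13 11 14]
0.736 [91 89 82] [52 52 47]
0.74 [89 88 80] [49 47 42]
0.744 [91 89 81] [49 48 45]
0.748 [88 85 78] [49 48 44]
0.752 [88 84 79] [51 50 46]
0.756 [90 87 81] [53 49 46]
```

View pics/t3.png

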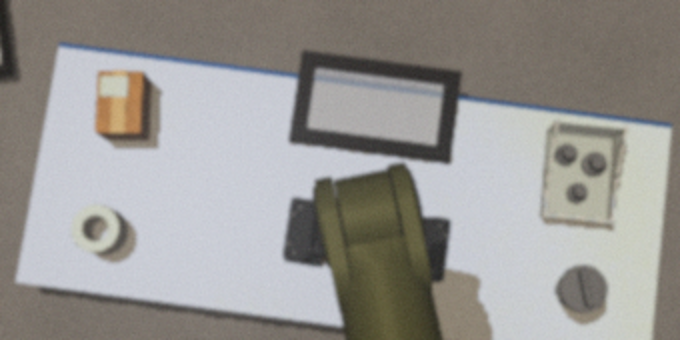

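The pane sticks out about 37 mm (36 mm from the top camera, 37.5 mm from the scene camera) and is square to the edge within 1°. The other stock hasn't moved, and the gripper is clear.

```bash
python3 -c "
from h import *
print(env.sign_off())"
```

```text
the job is handed in; nothing more can be done
None
```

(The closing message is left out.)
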